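Stack the laundry stock in the corner

TASK

Tidy the laundry stock into one square column in the corner: push the big blue-banded carton on the counter fully home against both the ledge and the upstand, then slide the green-banded one off the ledge squarely onto it - keep these two flat, never lift or tip them. On top, stack the two sound lilac dryer-sheet cartons one above the other, centred and square with the column, long side along long side; the crushed one is going back, so leave it and everything else on the counter where it is.

Things in the scene. Friction and masses are not known exactly. Their poses are not given: they have to be found in the camera images.
- nook: Fixed corner. Origin: inner corner at counter level, where the right-hand side of the cream boxed-in ledge meets the near face of the white upstand (low back board). x points away from the robot (turned up to 0.05), y left. Upstand: near face at x=0, 100 high, 18 thick, y -220 to 460. Ledge: 72 high, flat top, x -185 to 0, y 0 to 460; its right side is the plane y=0 (mm).
- case_low: Closed brown carton, navy-blue band, 150 (x) x 110 (y) x 70 mm, 0.6 kg, on the counter right of the ledge, askew up to 0.2, 5 to 70 mm short of ledge and upstand. Origin: centre of its underside; x along the 150 side, away from the robot. Too wide to grip; slides at 2 to 7 N. Home: long side flat on the ledge, end flat on the upstand: centre at x=-75, y=-55 mm in the nook.
- case_high: Closed brown carton, mint-green band, 150 (x) x 110 (y) x 60 mm, 0.42 kg, on the ledge (underside 72 mm up), askew up to 0.12, side 10 to 60 mm from the ledge's edge, end 5 to 35 mm from the upstand. Origin: centre of its underside; x along the 150 side. Too wide to grip; slides at 2 to 5 N. With case_low home, that one's top is 2 mm below the ledge's, so this slides across onto it.
- carton_a: Sound dryer-sheet carton, white with lilac panels and a yellow patch on top, 100 (x) x 58 (y) x 42 mm, about 0.15 kg, flat on the counter to the right, full box shape. Origin at the centre of its underside, x along its 100 mm side (within about 0.35 of the robot's x). Grip across the 58 mm side.
- carton_b: Second sound dryer-sheet carton, the same as carton_a. The two may be stacked in either order.
- carton_crushed: Crushed dryer-sheet carton of the same print, 100 x 58 mm: one end (towards its -x) still 42 mm high over 56 mm of its length, the other end caved in, sloping to about 22 mm with torn flaps. About 0.13 kg. Origin at the middle of its underside, x along its 100 mm side (within about 0.35 of the robot's x). Stays where it is.
- plant: Bystander: potted plant on the far left end of the ledge. Origin under the pot (90 mm wide, 130 mm high with leaves).
- softener: Bystander: white softener bottle, 72 mm wide, 190 mm high, at the right. Origin under its centre.
- spray: Bystander: orange-labelled trigger spray bottle, 68 mm wide, 180 mm high, at the right. Origin under its centre.
- peg_tin: Bystander: low red and steel tin, 72 mm wide, 55 mm high, on the near right. Origin under its centre.
- dose_cup: Bystander: blue dosing cup, 60 mm wide, 50 mm high, at the far right. Origin under its centre.
- brush: Bystander: wooden laundry brush, 130 (x) x 50 x 70 mm, on the near right. Origin under its centre.
- iron: Bystander: blue and white steam iron on a black mat, 260 x 130 x 135 mm, on the left. Origin under its centre.

How it is judged:
On the way, in this order (a step that is already met when the one before it is completed fails the run):
1. the blue-banded carton is home against the ledge and the upstand (x of case_low in the frame of nook between -0.082 and -0.072 m and y of case_low in the frame of nook between -0.062 and -0.052 m and angle between the x axis of case_low and the x axis of nook, either way round below 0.07 rad and angle between case_low's own z axis and vertical below 0.05 rad and height (world z) of case_low below 0.005 m), for 0.2 s.
2. the green-banded carton has been slid squarely onto it (all of step 1 and x of case_high in the frame of case_low between -0.008 and 0.008 m and y of case_high in the frame of case_low between -0.008 and 0.008 m and z of case_high in the frame of case_low between 0.066 and 0.074 m and angle between the x axis of case_high and the x axis of case_low, either way round below 0.08 rad and angle between case_high's own z axis and vertical below 0.06 rad), for 0.2 s.
3. a sound dryer-sheet carton is on top, centred and square (((x of carton_a in the frame of case_high between -0.012 and 0.012 m and y of carton_a in the frame of case_high between -0.012 and 0.012 m and z of carton_a in the frame of case_high between 0.056 and 0.064 m and angle between the x axis of carton_a and the x axis of case_high, either way round below 0.1 rad and angle between carton_a's own z axis and vertical below 0.06 rad) or (x of carton_b in the frame of case_high between -0.012 and 0.012 m and y of carton_b in the frame of case_high between -0.012 and 0.012 m and z of carton_b in the frame of case_high between 0.056 and 0.064 m and angle between the x axis of carton_b and the x axis of case_high, either way round below 0.1 rad and angle between carton_b's own z axis and vertical below 0.06 rad))), for 0.1 s.
4. the other sound carton is stacked squarely on that one (((x of carton_a in the frame of case_high between -0.012 and 0.012 m and y of carton_a in the frame of case_high between -0.012 and 0.012 m and z of carton_a in the frame of case_high between 0.056 and 0.064 m and angle between the x axis of carton_a and the x axis of case_high, either way round below 0.1 rad and angle between each of carton_a, carton_b's own z axis and vertical below 0.06 rad and x of carton_b in the frame of carton_a between -0.01 and 0.01 m and y of carton_b in the frame of carton_a between -0.01 and 0.01 m and z of carton_b in the frame of carton_a between 0.038 and 0.046 m and angle between the x axis of carton_b and the x axis of carton_a, either way round below 0.1 rad) or (x of carton_b in the frame of case_high between -0.012 and 0.012 m and y of carton_b in the frame of case_high between -0.012 and 0.012 m and z of carton_b in the frame of case_high between 0.056 and 0.064 m and angle between the x axis of carton_b and the x axis of case_high, either way round below 0.1 rad and angle between each of carton_b, carton_a's own z axis and vertical below 0.06 rad and x of carton_a in the frame of carton_b between -0.01 and 0.01 m and y of carton_a in the frame of carton_b between -0.01 and 0.01 m and z of carton_a in the frame of carton_b between 0.038 and 0.046 m and angle between the x axis of carton_a and the x axis of carton_b, either way round below 0.1 rad))), for 0.1 s.
At the end, for the whole second after the job is handed in: Blue carton within 7 mm of ledge and upstand; green one flat on it, in line to 8 mm; a sound carton on that, centred to 12 mm; the other on it to 10 mm (either order); long sides parallel to 0.07-0.1 rad; all at rest; the crushed carton and the bystanders within 30 mm of their places (all of step 2 and ((x of carton_a in the frame of case_high between -0.012 and 0.012 m and y of carton_a in the frame of case_high between -0.012 and 0.012 m and z of carton_a in the frame of case_high between 0.056 and 0.064 m and angle between the x axis of carton_a and the x axis of case_high, either way round below 0.1 rad and angle between each of carton_a, carton_b's own z axis and vertical below 0.06 rad and x of carton_b in the frame of carton_a between -0.01 and 0.01 m and y of carton_b in the frame of carton_a between -0.01 and 0.01 m and z of carton_b in the frame of carton_a between 0.038 and 0.046 m and angle between the x axis of carton_b and the x axis of carton_a, either way round below 0.1 rad) or (x of carton_b in the frame of case_high between -0.012 and 0.012 m and y of carton_b in the frame of case_high between -0.012 and 0.012 m and z of carton_b in the frame of case_high between 0.056 and 0.064 m and angle between the x axis of carton_b and the x axis of case_high, either way round below 0.1 rad and angle between each of carton_b, carton_a's own z axis and vertical below 0.06 rad and x of carton_a in the frame of carton_b between -0.01 and 0.01 m and y of carton_a in the frame of carton_b between -0.01 and 0.01 m and z of carton_a in the frame of carton_b between 0.038 and 0.046 m and angle between the x axis of carton_a and the x axis of carton_b, either way round below 0.1 rad)) and linear speed of each of case_low, case_high, carton_a, carton_b below 0.02 m/s and distance of each of carton_crushed, plant, softener, spray, peg_tin, dose_cup, brush, iron from where it was at the start of the episode below 0.03 m); the robot touches nothing.
It fails at once if a big carton is lifted or tipped (height (world z) of case_low above 0.02 m or height (world z) of case_high above 0.092 m or angle between any of case_low, case_high's own z axis and vertical above 0.25 rad).
It fails at once if the crushed carton or a bystander is knocked over or pushed away (distance of any of carton_crushed, plant, softener, spray, peg_tin, dose_cup, brush, iron from where it was at the start of the episode above 0.03 m or angle between any of carton_crushed, plant, softener, spray, peg_tin, dose_cup, brush, iron's own z axis and vertical above 0.4 rad).
It also fails if it takes over 72 s, if anything falls off the work surface, if the arm or the gripper's body presses on something with over 40 N, if the wrist force passes 120 N, or if a joint passes its speed limit or range.

ROBOT

A 6-joint arm with a two-finger parallel gripper is mounted at the origin on the work surface. World frame = base frame: x ahead of the robot, y to its left, z up, the work surface at z = 0. Lengths are in m, angles in rad, forces in N, time in s.
With the tool pointing down it reaches from about 0.3 to 0.875 m from the base axis. Payload 6.4 kg.
Tool frame: the origin (TCP) lies midway between the tips of the shut fingers; the grasp point (between the pads) lies 19 mm behind it; z points along the fingers, y is the line along which they close (so a half turn about z gives the same grasp; the last joint's range is limited). The gripper opens to 85 mm and grips with 20 to 120 N. Pads are 22 mm wide; open, the fingers measure 114 mm over their backs; the gripper's body (76 mm by 85 mm) begins 54 mm behind the grasp point. The pads swing forward as they close: fully open they stand 13 mm farther back than shut.
Start: joints at [-1.526, 0.181, 1.607, -0, 1.354, -0.206], TCP at [0.143, -0.557, 0.231] pointing down, gripper open.
Joint ranges: [-2.99, 2.99], [-0.89, 2.07], [0.3, 2.58], [-1.14, 4.28], [0, 2.63], [-3.12, 3.12]. Speed limits (rad/s): [2.57, 2.57, 3.01, 3.14, 3.14, 3.14].

INTERFACE

Orientations are given as a unit quaternion [w, x, y, z].
In Python, from bench import get_obs, camera, hand_in gives the robot as it stands.
- The arm moves only by the tool carry_out, never from a script. Its argument "plan" is a list that holds one entry, the list of rows, each a list of 7 numbers: the shift along the world's x, y, z in m, then the turn, a rotation vector about the world's x, y, z in rad, then the opening, from 0 (shut) to 1 (fully open). In form: [[[x, y, z, rx, ry, rz, hand], ...]]. A call has exactly 5 rows; each row is the pose to reach, as a shift and turn from the pose commanded when the call began; what a row does not reach only later rows make up. A row lasts 1/12 s, in which the tool goes at most 41.7 mm and 7.16 degrees, less where a joint would pass 70% of its speed; a pose out of reach is approached as far as the arm can. A call with a gripper value outside its range is refused whole. The fingers move at their own pace and stop on an object; the grip force is fixed at half the most. Time passes only in rows, so rows that repeat a pose let the fingers close, or fill a call up. It gives the time, the measured TCP pose, the force, the opening and the grip force at its end, in the units of the state.
- get_obs(): the state, without advancing time (a new reading comes with each control period).
- camera(name): name is "scene" or "top" or "wrist"; returns a dict with "pixels" (480x640x3 uint8, red, green, blue), "z_map" (480x640 float32, m along the optical axis (not along the pixel's ray), 0 where there is no reading), "camera_matrix" (3x3 intrinsics, pixels), "cam_to_world" (4x4, takes a point from camera to world coordinates). Camera axes: x right, y up, looking along -z (the intrinsics and any distortion apply to the point x, -y, -z); pixel columns grow to the right and rows downward; lengths in m; the calibration is good to about 2 mm. A picture is of the moment at which its call begins.
- hand_in(): hands the job in; it is judged then, once.
The state is a dict: "time_s": time; "q": joint angles; "dq": joint speeds; "joint_efforts": joint torques, N m; "eef_pos": TCP position; "eef_rot": TCP orientation; "wrist_force": force on the tool from outside, world axes, zero at the start; "torque": the same for the moment, N m; "opening": opening from 0.0 (shut) to 1.0 (fully open); "grasp_force": force on a finger pad.
Only numpy, scipy, OpenCV 4.12 (cv2) and the standard library are available. Lean on these libraries where they do the work, as an engineer would, in place of code of your own. Each camera call takes 0.05 s, during which the arm holds its last target. There are 200 camera calls.

## Working session

There is one attempt and no reset: what is moved stays moved. The work goes in short steps, Python scripts to look and compute and a tool call to move; the robot and the scene stay as the last step left them, time stands still between calls to the robot, and variables do not carry over. Pictures are saved under pics/ and viewed, at most 10 in all, crops included, and the job is handed in when it is done.

Besides the shell and the picture viewer there is one more tool, called after "Call:" as a command line: name --argument value ..., lists and objects as JSON in quotes. carry_out: Moves the arm, as the interface text tells. Its arguments: {"type":"object","properties":{"plan":{"type":"array","items":{"type":"array","items":{"type":"array","items":{"type":"number"}}}}},"required":["plan"]}

```bash
ls; mkdir -p pics
cat > h.py <<'E'
import numpy as np, cv2
from bench import get_obs, camera, hand_in
def pts(c):
    z=c["z_map"]; K=c["camera_matrix"]; T=c["cam_to_world"]
    v,u=np.mgrid[:480,:640]
    P=np.stack([(u-K[0,2])/K[0,0]*z,-(v-K[1,2])/K[1,1]*z,-z,np.ones_like(z)],-1)@T.T
    P=P[...,:3]; P[z==0]=np.nan
    return P
def save(c,n): cv2.imwrite("pics/"+n,c["pixels"][...,::-1])
E
python3 - <<'E'
from h import *
o=get_obs(); print(o["time_s"],o["eef_pos"],o["eef_rot"],o["opening"])
for n in("top","scene"):
    c=camera(n); save(c,n+"0.png"); np.savez(n+"0.npz",**c); print(n,c["camera_matrix"],c["cam_to_world"].round(3), (c["z_map"]==0).mean())
E
```

```text
pics
0.0 [ 0.14268275 -0.55644338  0.23038765] [-8.70219176e-04  9.92146431e-01  1.25078772e-01  5.08950176e-05] 0.998474026587474
top [[540.85448237   0.         309.23065173]
 [  0.         540.85448237 236.67612715]
 [  0.           0.           1.        ]] [[-0.023  0.981 -0.191  0.158]
 [-1.    -0.02   0.017  0.035]
 [ 0.013  0.191  0.981  1.726]
 [ 0.     0.     0.     1.   ]] 0.0040494791666666665
scene [[438.32766342   0.         312.51790356]
 [  0.         438.32766342 238.89012344]
 [  0.           0.           1.        ]] [[-0.502 -0.476  0.722  1.479]
 [ 0.865 -0.298  0.404  0.556]
 [ 0.023  0.827  0.561  0.865]
 [ 0.     0.     0.     1.   ]] 0.004225260416666667
```

View pics/top0.png

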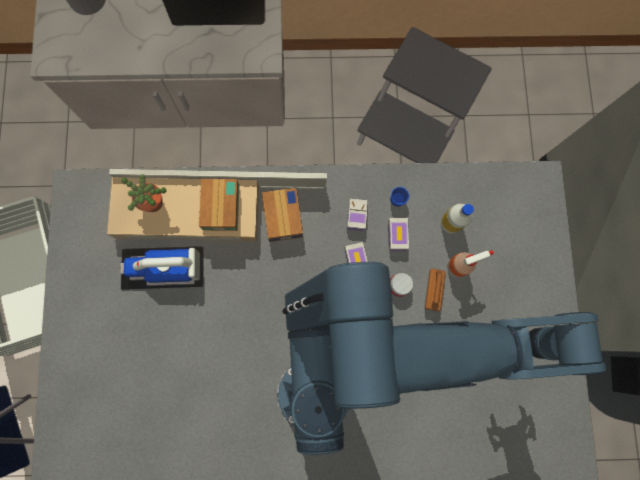

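View pics/scene0.png

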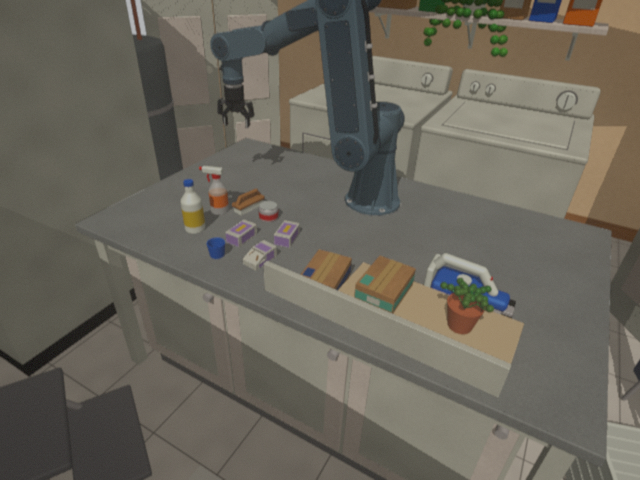

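The top view shows the blue-banded carton at (282,213), the green-banded one at (219,203) on the ledge and the crushed carton at (358,213). The sound cartons are at (399,234) and (357,255), the second partly under the arm. The scene view confirms this.

```bash
cat >> h.py <<'E'
def rects(P,zlo,zhi,box,minn=40):
    """height-slice blobs -> min area rects in world xy (mm)"""
    x,y,z=P[...,0],P[...,1],P[...,2]
    m=((z>zlo)&(z<zhi)&(x>box[0])&(x<box[1])&(y>box[2])&(y<box[3])).astype(np.uint8)
    n,l,s,_=cv2.connectedComponentsWithStats(m,connectivity=4)
    out=[]
    for i in range(1,n):
        if s[i,4]<minn: continue
        q=P[l==i]; (cx,cy),(w,h),a=cv2.minAreaRect((q[:,:2]*1000).astype(np.float32))
        if w<h: w,h,a=h,w,a+90
        a=(a+90)%180-90
        out.append((round(cx,1),round(cy,1),round(w,1),round(h,1),round(np.deg2rad(a),3),round(float(np.median(q[:,2])*1000),1),s[i,4]))
    return out
E
python3 - <<'E'
from h import *
for n in("top","scene"):
    c=np.load(n+"0.npz"); P=pts(c)
    print(n,"counter z",np.nanmedian(P[...,2][(P[...,0]>.3)&(P[...,0]<.5)&(P[...,1]>-.1)&(P[...,1]<.1)]))
    for lab,lo,hi in(("crtn42",.034,.050),("ledge/low",.062,.080),("upst",.092,.108),("high132",.122,.142)):
        print(lab)
        for r in rects(P,lo,hi,(.3,.9,-.55,.75)): print("  ",r)
E
```

```text
top counter z -0.0001358198082805906
crtn42
   (661.4, 4.9, 110.3, 5.7, np.float64(1.526), 42.2, np.int32(55))
   (549.2, -149.7, 77.3, 58.1, np.float64(-0.063), 41.2, np.int32(361))
   (491.8, -280.9, 99.6, 58.9, np.float64(-0.028), 41.4, np.int32(543))
   (429.2, -141.2, 64.2, 58.5, np.float64(0.192), 41.8, np.int32(324))
   (335.7, -390.9, 77.3, 49.9, np.float64(-0.192), 40.0, np.int32(227))
ledge/low
   (585.2, 392.6, 480.4, 190.6, np.float64(1.53), 71.4, np.int32(5476))
   (670.6, 557.9, 36.5, 29.9, np.float64(-1.557), 71.2, np.int32(80))
   (663.7, 46.4, 197.2, 5.1, np.float64(1.524), 71.3, np.int32(109))
   (559.9, 89.5, 151.7, 109.7, np.float64(0.12), 69.6, np.int32(1570))
   (437.3, 458.0, 104.1, 24.6, np.float64(-1.536), 65.9, np.int32(171))
   (376.9, 449.2, 136.5, 40.9, np.float64(1.557), 66.3, np.int32(380))
   (328.0, -389.2, 53.7, 16.5, np.float64(-0.205), 68.7, np.int32(85))
upst
   (681.0, 286.9, 676.4, 22.4, np.float64(1.531), 99.0, np.int32(1254))
   (403.4, 363.3, 87.1, 19.0, np.float64(0.02), 98.7, np.int32(174))
   (383.1, -465.1, 65.7, 57.8, np.float64(0.351), 
[... 2323 characters left out ...]
, np.float64(1.528), 100.1, np.int32(1978))
   (410.6, 513.6, 36.8, 18.3, np.float64(-1.088), 100.8, np.int32(73))
   (610.8, 315.0, 180.5, 88.9, np.float64(-0.688), 100.2, np.int32(258))
   (623.6, 495.0, 66.2, 27.0, np.float64(-1.511), 100.3, np.int32(105))
high132
   (390.2, -466.6, 27.6, 21.7, np.float64(-1.565), 129.0, np.int32(42))
   (541.8, -449.5, 63.7, 45.7, np.float64(-0.778), 131.9, np.int32(133))
   (407.2, 442.4, 133.4, 28.1, np.float64(-1.55), 130.1, np.int32(337))
   (580.7, 282.1, 155.2, 111.5, np.float64(-0.028), 133.0, np.int32(1617))
   (596.2, 493.5, 77.0, 54.1, np.float64(1.5), 133.2, np.int32(330))
   (628.0, 495.6, 79.0, 31.6, np.float64(-1.476), 132.1, np.int32(171))
```

Call:
carry_out --plan '[[[0.017,0.036,0,0,0,-0.058,0.6],[0.034,0.072,0,0,0,-0.116,0.6],[0.051,0.108,0,0,0,-0.174,0.6],[0.068,0.144,0,0,0,-0.232,0.6],[0.085,0.18,0,0,0,-0.29,0.6]]]'

```text
time_s: 0.52
eef_pos: [0.228, -0.375, 0.2307]
eef_rot: [-0.001, 1.0, -0.021, -0.0]
wrist_force: [1.0, 0.4, 1.0]
opening: 0.6
grasp_force: 0.0
```

Call:
carry_out --plan '[[[0.017,0.036,0,0,0,0,0.6],[0.034,0.072,0,0,0,0,0.6],[0.051,0.108,0,0,0,0,0.6],[0.068,0.144,0,0,0,0,0.6],[0.085,0.18,0,0,0,0,0.6]]]'

```text
time_s: 0.93
eef_pos: [0.3129, -0.1951, 0.2311]
eef_rot: [0.0, 1.0, -0.02, 0.0]
wrist_force: [1.5, -0.7, -0.6]
opening: 0.602
grasp_force: 0.0
```

Call:
carry_out --plan '[[[0.017,0.036,0,0,0,0,0.6],[0.034,0.072,0,0,0,0,0.6],[0.051,0.108,0,0,0,0,0.6],[0.068,0.144,0,0,0,0,0.6],[0.085,0.18,0,0,0,0,0.6]]]'

```text
time_s: 1.35
eef_pos: [0.3979, -0.0149, 0.2313]
eef_rot: [0.0, 1.0, -0.02, 0.0]
wrist_force: [1.4, -0.8, 0.6]
opening: 0.603
grasp_force: 0.0
```

Call:
carry_out --plan '[[[0.018,0.036,0,0,0,0,0.6],[0.036,0.072,0,0,0,0,0.6],[0.052,0.109,0,0,0,0,0.6],[0.052,0.109,0,0,0,0,0.6],[0.052,0.109,0,0,0,0,0.6]]]'

```text
time_s: 1.77
eef_pos: [0.4495, 0.094, 0.2307]
eef_rot: [0.0, 1.0, -0.017, -0.001]
wrist_force: [-1.1, -0.1, -0.1]
opening: 0.6
grasp_force: 0.0
```

Call:
carry_out --plan '[[[0,0,-0.04,0,0,0,0.6],[0,0,-0.08,0,0,0,0.6],[0,0,-0.12,0,0,0,0.6],[0,0,-0.16,0,0,0,0.6],[0,0,-0.19,0,0,0,0.6]]]'

```text
time_s: 2.18
eef_pos: [0.4476, 0.0906, 0.0385]
eef_rot: [0.0, 1.0, -0.021, -0.001]
wrist_force: [-0.1, -0.1, -0.5]
opening: 0.603
grasp_force: 0.0
```

Call:
carry_out --plan '[[[0,0,-0.018,0,0,0,0.6],[0.008,0,-0.018,0,0,0,0.6],[0.016,-0.001,-0.018,0,0,0,0.6],[0.023,-0.001,-0.018,0,0,0,0.6],[0.03,-0.001,-0.018,0,0,0,0.6]]]'

```text
time_s: 2.6
eef_pos: [0.4818, 0.0904, 0.025]
eef_rot: [0.0, 1.0, -0.02, 0.001]
wrist_force: [-2.3, 0.9, 0.3]
opening: 0.602
grasp_force: 0.0
```

Call:
carry_out --plan '[[[0.004,0,0,0,0,0,0.6],[0.008,0,0,0,0,0,0.6],[0.012,0,0,0,0,0,0.6],[0.015,-0.001,0,0,0,0,0.6],[0.018,-0.001,0,0,0,0,0.6]]]'

```text
time_s: 3.02
eef_pos: [0.4979, 0.0903, 0.0241]
eef_rot: [-0.0, 1.0, -0.019, -0.0]
wrist_force: [-5.4, 0.7, 7.6]
opening: 0.602
grasp_force: 0.0
```

Call:
carry_out --plan '[[[0.002,0,0,0,0,0,0.6],[0.004,0,0,0,0,0,0.6],[0.006,0,0,0,0,0,0.6],[0.006,0,0,0,0,0,0.6],[0.006,0,0,0,0,0,0.6]]]'

```text
time_s: 3.43
eef_pos: [0.5018, 0.0902, 0.0237]
eef_rot: [-0.0, 1.0, -0.019, -0.002]
wrist_force: [-12.8, -2.0, 12.0]
opening: 0.598
grasp_force: 0.0
```

Run:
```python
from h import *
for n in("top","scene"):
    P=pts(camera(n)); print(n,[r for r in rects(P,.062,.080,(.45,.67,-.05,.166)) if r[6]>200])
print(get_obs()["wrist_force"])
```

```text
top [(644.1, 68.1, 143.5, 46.4, np.float64(1.539), 70.0, np.int32(459))]
scene [(562.1, 86.9, 147.9, 112.6, np.float64(-0.045), 71.3, np.int32(1022))]
[-12.08639524   1.48166351  12.01790045]
```

Call:
carry_out --plan '[[[-0.02,0,0,0,0,0,0.6],[-0.04,0,0.0,0,0,0,0.6],[-0.04,0,0.04,0,0,0,0.8],[-0.04,0,0.08,0,0,0,0.8],[-0.04,0,0.12,0,0,0,0.8]]]'

```text
time_s: 3.95
eef_pos: [0.4634, 0.09, 0.145]
eef_rot: [0.0, 1.0, -0.02, 0.0]
wrist_force: [1.5, 0.2, -0.1]
opening: 0.803
grasp_force: 0.0
```

Call:
carry_out --plan '[[[0,-0.018,0,0,0,0.12,0.8],[0,-0.036,0,0,0,0.24,0.8],[0,-0.054,0,0,0,0.36,0.8],[0,-0.072,0,0,0,0.48,0.8],[0,-0.09,0,0,0,0.6,0.8]]]'

```text
time_s: 4.37
eef_pos: [0.4647, -0.001, 0.1444]
eef_rot: [0.001, 0.96, 0.28, 0.001]
wrist_force: [1.0, 0.1, 0.4]
opening: 0.803
grasp_force: 0.0
```

Call:
carry_out --plan '[[[0.02,0,0,0,0,0.12,0.8],[0.04,0,0,0,0,0.24,0.8],[0.06,0,0,0,0,0.36,0.8],[0.08,0,0,0,0,0.48,0.8],[0.1,0,0,0,0,0.6,0.8]]]'

```text
time_s: 4.78
eef_pos: [0.5656, -0.0002, 0.1441]
eef_rot: [0.001, 0.835, 0.551, 0.001]
wrist_force: [1.3, 0.0, 1.0]
opening: 0.8
grasp_force: 0.0
```

Call:
carry_out --plan '[[[0.022,0,0,0,0,0.12,0.8],[0.022,0,-0.03,0,0,0.24,0.8],[0.022,0,-0.06,0,0,0.371,0.8],[0.022,0,-0.09,0,0,0.371,0.8],[0.022,0,-0.12,0,0,0.371,0.8]]]'

```text
time_s: 5.2
eef_pos: [0.5869, -0.0001, 0.0229]
eef_rot: [0.001, 0.72, 0.694, 0.001]
wrist_force: [1.5, 0.2, -1.1]
opening: 0.799
grasp_force: 0.0
```

Call:
carry_out --plan '[[[0,0.004,0,0,0,0,0.8],[0,0.008,0,0,0,0,0.8],[0,0.012,0,0,0,0,0.8],[0,0.016,0,0,0,0,0.8],[0,0.02,0,0,0,0,0.8]]]'

```text
time_s: 5.62
eef_pos: [0.5877, 0.0201, 0.0259]
eef_rot: [0.002, 0.721, 0.693, 0.001]
wrist_force: [-0.7, -2.8, 0.8]
opening: 0.798
grasp_force: 1.5
```

Call:
carry_out --plan '[[[0,0.005,0,0,0,0,0.8],[0,0.01,0,0,0,0,0.8],[0.001,0.015,0,0,0,0,0.8],[0.001,0.02,0,0,0,0,0.8],[0.001,0.024,0,0,0,0,0.8]]]'

```text
time_s: 6.03
eef_pos: [0.5874, 0.0441, 0.024]
eef_rot: [0.001, 0.721, 0.693, 0.0]
wrist_force: [-0.5, -5.6, 6.0]
opening: 0.799
grasp_force: 2.8
```

Call:
carry_out --plan '[[[0,0.001,0,0,0,0,0.8],[0,0.002,0,0,0,0,0.8],[0,0.003,0,0,0,0,0.8],[0,0.004,0,0,0,0,0.8],[0,0.005,0,0,0,0,0.8]]]'

```text
time_s: 6.45
eef_pos: [0.5874, 0.0487, 0.024]
eef_rot: [0.001, 0.721, 0.693, 0.0]
wrist_force: [-1.1, -5.8, 6.1]
opening: 0.8
grasp_force: 2.8
```

Call:
carry_out --plan '[[[0,0.001,0,0,0,0,0.8],[0,0.002,0,0,0,0,0.8],[0,0.003,0,0,0,0,0.8],[0,0.004,0,0,0,0,0.8],[0,0.005,0,0,0,0,0.8]]]'

```text
time_s: 6.87
eef_pos: [0.5874, 0.05, 0.024]
eef_rot: [0.002, 0.721, 0.693, -0.002]
wrist_force: [-3.1, -25.4, 6.8]
opening: 0.8
grasp_force: 12.7
```

Run:
```python
from h import *
for n in("top","scene"):
    P=pts(camera(n)); print(n,[r for r in rects(P,.062,.080,(.45,.67,-.05,.25)) if r[6]>200])
    print([r for r in rects(P,.122,.142,(.4,.67,.15,.4)) if r[6]>200])
print(get_obs()["wrist_force"])
```

```text
top [(577.1, 194.3, 196.0, 90.7, np.float64(-0.132), 71.1, np.int32(1363))]
[(579.8, 281.3, 152.5, 111.4, np.float64(-0.034), 131.4, np.int32(1728))]
scene [(571.9, 126.1, 163.8, 161.2, np.float64(-1.457), 71.8, np.int32(1369))]
[(581.6, 281.9, 154.3, 111.3, np.float64(-0.039), 133.0, np.int32(1606))]
[ -3.294927   -21.37216118   6.72935593]
```

Call:
carry_out --plan '[[[0,-0.03,0,0,0,0,0.8],[0,-0.03,0.04,0,0,0,0.8],[0,-0.03,0.08,0,0,0,0.8],[0,-0.03,0.12,0,0,0,0.8],[0,-0.03,0.15,0,0,0,0.8]]]'

```text
time_s: 7.38
eef_pos: [0.587, 0.0248, 0.1759]
eef_rot: [0.0, 0.721, 0.693, 0.001]
wrist_force: [1.3, -0.3, 0.1]
opening: 0.8
grasp_force: 0.0
```

Call:
carry_out --plan '[[[0,0.03,0.02,0,0,0,0.8],[0,0.065,0.03,0,0,0,0.8],[0,0.1,0.03,0,0,0,0.8],[0,0.135,0.03,0,0,0,0.8],[0,0.173,0.03,0,0,0,0.8]]]'

```text
time_s: 7.8
eef_pos: [0.5858, 0.1992, 0.203]
eef_rot: [-0.001, 0.721, 0.693, -0.0]
wrist_force: [0.2, 0.4, 0.1]
opening: 0.797
grasp_force: 0.0
```

Call:
carry_out --plan '[[[0,0.035,0,0,0,0,0.8],[0,0.07,0,0,0,0,0.8],[0,0.105,0,0,0,0,0.8],[0,0.14,0,0,0,0,0.8],[-0.003,0.173,0,0,0,0,0.8]]]'

```text
time_s: 8.22
eef_pos: [0.5824, 0.3728, 0.2022]
eef_rot: [-0.001, 0.72, 0.693, -0.001]
wrist_force: [-0.5, 0.3, 0.5]
opening: 0.804
grasp_force: 0.0
```

Run:
```python
from h import *
for n in("top","scene"):
    P=pts(camera(n)); print(n,[r for r in rects(P,.062,.0705 if n=="top" else .072,(.45,.663,-.05,.25)) if r[6]>200])
    print([r for r in rects(P,.062,.080,(.45,.66,-.05,.16)) if r[6]>200])
```

```text
top [(606.8, 151.5, 111.8, 53.2, np.float64(0.03), 67.4, np.int32(219))]
[(586.2, 109.4, 147.2, 99.2, np.float64(-0.005), 69.6, np.int32(1371))]
scene [(574.2, 119.7, 123.0, 117.4, np.float64(-0.02), 70.6, np.int32(616))]
[(574.5, 110.7, 124.1, 99.4, np.float64(-0.018), 71.2, np.int32(867))]
```

```bash
cat >> h.py <<'E'
O=np.array([.6677,.1673]); A=-.040
def nook(P):
    d=P[...,:2]-O; c,s=np.cos(A),np.sin(A)
    return np.stack([d[...,0]*c+d[...,1]*s,-d[...,0]*s+d[...,1]*c],-1)*1000
def edges(P,zlo,zhi,xr,yr,xe,ye):
    """near-end and right-side edge of a top face, nook frame mm: value at mid and slope"""
    N=nook(P); m=(P[...,2]>zlo)&(P[...,2]<zhi)&(N[...,0]>xr[0])&(N[...,0]<xr[1])&(N[...,1]>yr[0])&(N[...,1]<yr[1])
    q=N[m]; out=[]
    for a,(lo,hi) in((1,ye),(0,xe)):
        b=np.arange(lo,hi,6); t=[]
        for v in b:
            w=q[(q[:,a]>v)&(q[:,a]<v+6),1-a]
            if len(w): t.append((v+3,w.min()))
        t=np.array(t); k=np.polyfit(t[:,0],t[:,1],1); r=t[:,1]-np.polyval(k,t[:,0]); g=abs(r)<3
        k=np.polyfit(t[g,0],t[g,1],1)
        out.append((round(np.polyval(k,(lo+hi)/2),1),round(k[0],3)))
    return out  # [(near x, dx/dy),(right y, dy/dx)]
E
python3 - <<'E'
from h import *
for n in("top","scene"):
    P=pts(camera(n)); print(n,edges(P,.06,.078,(-200,-5),(-200,-4),(-130,-30),(-95,-15)))
    z=np.load(n+"0.npz");Q=pts(z);N=nook(Q)
    m=(Q[...,2]>.063)&(Q[...,2]<.08)&(N[...,1]>-15)&(N[...,1]<40)&(N[...,0]<-30)&(N[...,0]>-180)
    print("ledge right edge",[round(N[...,1][m&(abs(N[...,0]-x)<6)].min(),1) for x in(-160,-140,-120,-100,-80,-60)])
    m=(Q[...,2]>.095)&(Q[...,2]<.108)&(N[...,0]>-30)&(N[...,0]<40)
    print("upst near",[round(N[...,0][m&(abs(N[...,1]-y)<6)].min(),1) for y in(-200,-150,-100,-50,0,200,250,400)])
E
```

```text
top [(np.float64(-151.3), np.float64(0.004)), (np.float64(-108.9), np.float64(-0.015))]
ledge right edge [np.float64(0.2), np.float64(1.3), np.float64(-0.3), np.float64(-0.3), np.float64(0.4), np.float64(0.8)]
upst near [np.float64(-0.2), np.float64(-0.8), np.float64(1.4), np.float64(0.2), np.float64(0.4), np.float64(-0.4), np.float64(0.4), np.float64(-1.4)]
scene [(np.float64(-148.9), np.float64(0.011)), (np.float64(-108.0), np.float64(0.022))]
ledge right edge [np.float64(0.5), np.float64(1.3), np.float64(2.1), np.float64(0.7), np.float64(0.3), np.float64(-1.1)]
upst near [np.float64(-0.2), np.float64(4.7), np.float64(-1.4), np.float64(0.3), np.float64(1.9), np.float64(-0.6), np.float64(0.0), np.float64(1.2)]
```

Call:
carry_out --plan '[[[0,0,-0.035,0,0,0,0.8],[0,0,-0.07,0,0,0,0.8],[0,0,-0.105,0,0,0,0.8],[0,0,-0.124,0,0,0,0.8],[0,-0.01,-0.124,0,0,0,0.8]]]'

```text
time_s: 8.83
eef_pos: [0.5794, 0.358, 0.0727]
eef_rot: [-0.002, 0.721, 0.693, -0.005]
wrist_force: [-0.8, -1.0, -1.1]
opening: 0.798
grasp_force: 0.0
```

Call:
carry_out --plan '[[[0,-0.008,0,0,0,0,0.8],[0,-0.016,0,0,0,0,0.8],[-0.001,-0.024,0,0,0,0,0.8],[-0.001,-0.032,0,0,0,0,0.8],[-0.001,-0.04,0,0,0,0,0.8]]]'

```text
time_s: 9.25
eef_pos: [0.584, 0.3195, 0.0816]
eef_rot: [0.001, 0.721, 0.693, 0.002]
wrist_force: [-0.2, 3.1, 0.7]
opening: 0.8
grasp_force: 0.0
```

Call:
carry_out --plan '[[[0,-0.008,0,0,0,0,0.8],[0,-0.016,0,0,0,0,0.8],[-0.001,-0.024,0,0,0,0,0.8],[-0.001,-0.032,0,0,0,0,0.8],[-0.002,-0.04,0,0,0,0,0.8]]]'

```text
time_s: 9.67
eef_pos: [0.5808, 0.2792, 0.0793]
eef_rot: [0.0, 0.721, 0.693, 0.0]
wrist_force: [0.6, 2.3, 0.9]
opening: 0.798
grasp_force: 0.0
```

Call:
carry_out --plan '[[[0,-0.008,0,0,0,0,0.8],[0,-0.016,0,0,0,0,0.8],[-0.001,-0.024,0,0,0,0,0.8],[-0.001,-0.032,0,0,0,0,0.8],[-0.002,-0.04,0,0,0,0,0.8]]]'

```text
time_s: 10.08
eef_pos: [0.5786, 0.239, 0.079]
eef_rot: [-0.0, 0.721, 0.693, -0.0]
wrist_force: [-0.3, 1.7, -0.5]
opening: 0.803
grasp_force: 0.0
```

Run:
```python
from h import *
o=get_obs();print(o["eef_pos"],nook(o["eef_pos"]))
for n in("top","scene"):
    P=pts(camera(n)); print(n,rects(P,.122,.142,(.4,.7,.0,.35)))
    try: print(edges(P,.06,.078,(-200,-5),(-200,-4),(-130,-30),(-95,-15)))
    except Exception as e: print(e)
```

```text
[0.57856301 0.23901442 0.07903784] [-91.93350555  68.09252798]
top [(575.5, 156.9, 152.9, 83.6, np.float64(-0.04), 130.9, np.int32(1130))]
[(np.float64(-159.7), np.float64(-0.32)), (np.float64(-108.9), np.float64(-0.015))]
scene [(576.0, 181.2, 157.3, 135.3, np.float64(-0.017), 132.7, np.int32(1140))]
[(np.float64(-23.1), np.float64(1.454)), (np.float64(-108.4), np.float64(0.033))]
```

Call:
carry_out --plan '[[[0,-0.008,0,0,0,0,0.8],[0,-0.016,0,0,0,0,0.8],[-0.001,-0.024,0,0,0,0,0.8],[-0.001,-0.032,0,0,0,0,0.8],[-0.002,-0.04,0,0,0,0,0.8]]]'

```text
time_s: 10.6
eef_pos: [0.5767, 0.1991, 0.0792]
eef_rot: [0.0, 0.721, 0.693, -0.0]
wrist_force: [-0.1, 1.3, -0.6]
opening: 0.802
grasp_force: 0.0
```

Call:
carry_out --plan '[[[0,-0.004,0,0,0,0,0.8],[0,-0.008,0,0,0,0,0.8],[-0.001,-0.012,0,0,0,0,0.8],[-0.001,-0.015,0,0,0,0,0.8],[-0.001,-0.017,0,0,0,0,0.8]]]'

```text
time_s: 11.02
eef_pos: [0.5757, 0.1827, 0.0793]
eef_rot: [-0.0, 0.721, 0.693, 0.0]
wrist_force: [0.2, 2.2, -0.5]
opening: 0.799
grasp_force: 0.0
```

Call:
carry_out --plan '[[[0,0.015,0,0,0,0,0.8],[0,0.03,0.02,0,0,0,0.8],[0,0.03,0.06,0,0,0,0.7],[0,0.03,0.1,0,0,0,0.6],[0,0.03,0.13,0,0,0,0.6]]]'

```text
time_s: 11.43
eef_pos: [0.5764, 0.2133, 0.2125]
eef_rot: [0.001, 0.72, 0.693, 0.001]
wrist_force: [1.4, 0.5, 0.7]
opening: 0.605
grasp_force: 0.0
```

Run:
```python
from h import *
o=get_obs();print(o["eef_pos"],nook(o["eef_pos"]))
for n in("top","scene"):
    c=camera(n);P=pts(c); print(n,rects(P,.122,.142,(.4,.7,.0,.35))); save(c,n+"1.png")
    try: print("high",edges(P,.122,.14,(-200,-5),(-200,-0),(-130,-50),(-95,-15)))
    except Exception as e: print(e)
```

```text
[0.57635718 0.21327632 0.21250794] [-93.10831421  42.28680335]
top [(572.1, 113.6, 154.2, 107.8, np.float64(-0.017), 129.7, np.int32(1652))]
high [(np.float64(-167.7), np.float64(0.02)), (np.float64(-111.3), np.float64(0.024))]
scene [(573.6, 113.9, 156.0, 112.5, np.float64(-0.04), 131.0, np.int32(1338))]
high [(np.float64(-166.1), np.float64(-0.006)), (np.float64(-110.6), np.float64(-0.008))]
```

Call:
carry_out --plan '[[[-0.01,-0.008,0,0,0,-0.12,0.6],[-0.02,-0.016,0,0,0,-0.24,0.6],[-0.03,-0.024,0,0,0,-0.36,0.6],[-0.04,-0.032,0,0,0,-0.48,0.6],[-0.05,-0.04,0,0,0,-0.6,0.6]]]'

```text
time_s: 11.95
eef_pos: [0.5249, 0.1724, 0.2085]
eef_rot: [0.0, 0.895, 0.447, -0.001]
wrist_force: [-0.5, 1.0, -0.7]
opening: 0.596
grasp_force: 0.0
```

Call:
carry_out --plan '[[[-0.012,-0.01,0,0,0,-0.12,0.6],[-0.024,-0.02,0,0,0,-0.24,0.6],[-0.036,-0.03,0,0,0,-0.36,0.6],[-0.048,-0.042,0,0,0,-0.48,0.6],[-0.06,-0.0535,0,0,0,-0.6,0.6]]]'

```text
time_s: 12.37
eef_pos: [0.4647, 0.1188, 0.2086]
eef_rot: [0.0, 0.987, 0.162, -0.0]
wrist_force: [0.1, -0.1, 0.1]
opening: 0.597
grasp_force: 0.0
```

Call:
carry_out --plan '[[[0,0,-0.02,0,0,-0.12,0.6],[0,0,-0.055,0,0,-0.24,0.6],[0,0,-0.09,0,0,-0.371,0.6],[0,0,-0.13,0,0,-0.371,0.6],[0,0,-0.13,0,0,-0.371,0.6]]]'

```text
time_s: 12.78
eef_pos: [0.459, 0.1191, 0.0717]
eef_rot: [0.0, 1.0, -0.02, -0.007]
wrist_force: [-2.2, -0.2, -1.6]
opening: 0.601
grasp_force: 0.0
```

Call:
carry_out --plan '[[[0.007,0,0,0,0,0,0.6],[0.014,0,0,0,0,0,0.6],[0.02,-0.001,0,0,0,0,0.6],[0.026,-0.001,0,0,0,0,0.6],[0.032,-0.001,0,0,0,0,0.6]]]'

```text
time_s: 13.2
eef_pos: [0.4996, 0.1185, 0.0813]
eef_rot: [-0.0, 1.0, -0.019, 0.002]
wrist_force: [-2.2, 0.3, 1.1]
opening: 0.594
grasp_force: 0.0
```

Call:
carry_out --plan '[[[0.002,0,0,0,0,0,0.6],[0.004,0,0,0,0,0,0.6],[0.006,0,0,0,0,0,0.6],[0.008,0,0,0,0,0,0.6],[0.009,0,0,0,0,0,0.6]]]'

```text
time_s: 13.62
eef_pos: [0.5022, 0.1189, 0.0777]
eef_rot: [-0.0, 1.0, -0.019, -0.005]
wrist_force: [-16.1, 0.7, 3.8]
opening: 0.599
grasp_force: 0.0
```

Call:
carry_out --plan '[[[-0.02,0,0,0,0,0,0.6],[-0.04,0,0.0,0,0,0,0.8],[-0.04,0,0.04,0,0,0,1],[-0.04,0,0.08,0,0,0,1],[-0.04,0,0.12,0,0,0,1]]]'

```text
time_s: 14.03
eef_pos: [0.4659, 0.1185, 0.2004]
eef_rot: [0.0, 1.0, -0.02, -0.0]
wrist_force: [1.4, -0.6, -0.3]
opening: 1.0
grasp_force: 0.0
```

Call:
carry_out --plan '[[[0,-0.04,0.01,0,0,0,1],[0,-0.08,0.02,0,0,0,1],[0,-0.12,0.02,0,0,0,1],[0,-0.16,0.02,0,0,0,1],[0,-0.16,0.02,0,0,0,1]]]'

```text
time_s: 14.45
eef_pos: [0.4674, -0.0478, 0.2203]
eef_rot: [0.002, 1.0, -0.023, 0.001]
wrist_force: [0.3, -0.8, 0.3]
opening: 0.999
grasp_force: 0.0
```

Run:
```python
from h import *
o=get_obs();print(o["eef_pos"],o["eef_rot"])
for n in("top","scene","wrist"):
    c=camera(n);P=pts(c); save(c,n+"2.png"); np.savez(n+"2.npz",**c)
    print(n,rects(P,.122,.142,(.4,.7,.0,.35)),[r for r in rects(P,.034,.05,(.35,.66,-.35,-.1)) if r[6]>150])
    try: print("high",edges(P,.122,.14,(-200,-5),(-200,-0),(-130,-50),(-95,-15)))
    except Exception as e: print(e)
    N=nook(P)
    for lo,hi in((.015,.06),(.08,.125)):
        m=(P[...,2]>lo)&(P[...,2]<hi)
        a=m&(N[...,0]>-140)&(N[...,0]<-30)&(abs(N[...,1]+110)<15); b=m&(N[...,1]>-100)&(N[...,1]<-10)&(abs(N[...,0]+150)<20)
        print(lo,"right face y",a.sum(),np.median(N[a][:,1]).round(1),"near face x",b.sum(),np.median(N[b][:,0]).round(1))
```

```text
[ 0.46739845 -0.04784325  0.22033316] [ 0.00189044  0.99974339 -0.02253463  0.00133192]
top [(590.0, 112.8, 151.3, 110.0, np.float64(-0.041), 129.4, np.int32(1678))] [(491.7, -280.9, 102.1, 60.4, np.float64(-0.076), 41.1, np.int32(546)), (410.9, -145.4, 100.2, 59.0, np.float64(0.204), 41.8, np.int32(540))]
high [(np.float64(-149.5), np.float64(0.004)), (np.float64(-111.3), np.float64(0.025))]
0.015 right face y 0 nan near face x 83 -150.9
0.08 right face y 35 -105.8 near face x 111 -149.2
scene [(592.2, 112.5, 153.9, 112.8, np.float64(-0.034), 130.9, np.int32(1370))] [(492.6, -280.8, 107.9, 63.7, np.float64(-0.013), 43.0, np.int32(331)), (414.2, -144.6, 107.6, 61.4, np.float64(0.183), 43.0, np.int32(317)), (554.0, -149.8, 84.9, 62.4, np.float64(-0.122), 42.2, np.int32(289))]
high [(np.float64(-147.8), np.float64(0.03)), (np.float64(-110.9), np.float64(-0.046))]
0.015 right face y 0 nan near face x 0 nan
0.08 right face y 0 nan near face x 0 nan
wrist [(572.3, 113.8, 111.9, 111.0, np.float64(-0.038), 129.6, np.int32(29690))] [(613.0, -287.1, 57.7, 54.9, np.float64(-1.438), 41.7, np.int32(1988)), (553.0, -149.8, 79.2, 58.5, np.float64(-0.135), 41.6, np.int32(5171)), (493.1, -280.4, 100.2, 59.8, np.float64(-0.022), 41.8, np.int32(7025)), (412.7, -144.8, 101.0, 58.6, np.float64(0.205), 41.7, np.int32(5120)), (359.7, -276.7, 56.6, 15.7, np.float64(-1.497), 43.7, np.int32(626))]
high [(np.float64(-148.8), np.float64(0.005)), (np.float64(-112.6), np.float64(0.001))]
0.015 right face y 2276 -109.5 near face x 0 nan
0.08 right face y 4363 -112.1 near face x 0 nan
  return _methods._mean(a, axis=axis, dtype=dtype,
  ret = ret.dtype.type(ret / rcount)
```

View pics/wrist2.png

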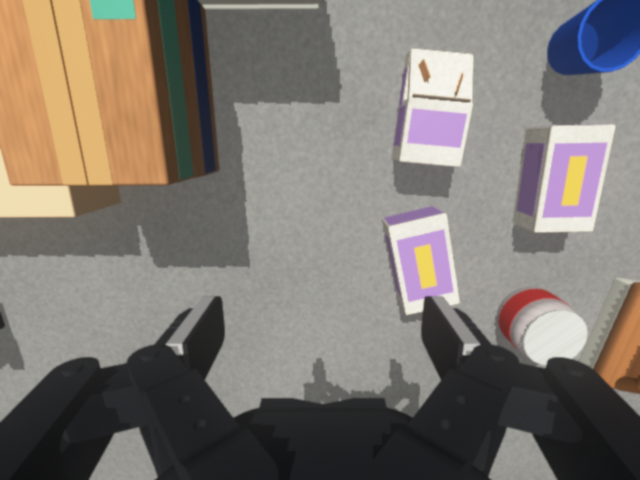

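Call:
carry_out --plan '[[[-0.018,-0.035,0,0,0,0.08,1],[-0.036,-0.07,-0.02,0,0,0.16,1],[-0.0543,-0.1042,-0.05,0,0,0.242,1],[-0.0543,-0.1042,-0.08,0,0,0.242,1],[-0.0543,-0.1042,-0.098,0,0,0.242,1]]]'

```text
time_s: 15.02
eef_pos: [0.4106, -0.1451, 0.1184]
eef_rot: [-0.001, 0.995, 0.101, -0.001]
wrist_force: [-0.5, -0.0, -0.8]
opening: 1.001
grasp_force: 0.0
```

Call:
carry_out --plan '[[[0,0,-0.01,0,0,0,1],[0,0,-0.02,0,0,0,1],[0,0,-0.03,0,0,0,1],[0,0,-0.03,0,0,0,1],[0,0,-0.03,0,0,0,1]]]'

```text
time_s: 15.43
eef_pos: [0.4129, -0.1452, 0.0915]
eef_rot: [0.0, 0.995, 0.102, 0.0]
wrist_force: [1.1, 0.2, -0.6]
opening: 1.003
grasp_force: 0.0
```

Run:
```python
from h import *
o=get_obs();print(o["eef_pos"],o["eef_rot"])
P=pts(camera("wrist"));print([r for r in rects(P,.034,.05,(.35,.66,-.35,-.1)) if r[6]>150])
o=get_obs();print(o["eef_pos"],o["eef_rot"])
```

```text
[ 0.41294699 -0.1451911   0.09151993] [2.96335152e-05 9.94787925e-01 1.01965564e-01 7.93437288e-05]
[(539.6, -148.4, 58.1, 53.2, np.float64(1.437), 41.8, np.int32(10901)), (492.7, -280.6, 100.6, 60.2, np.float64(-0.018), 41.9, np.int32(17984)), (412.6, -144.9, 100.1, 58.2, np.float64(0.202), 41.7, np.int32(14659))]
[ 0.41322692 -0.14554599  0.09197281] [3.69439134e-04 9.94800651e-01 1.01839665e-01 4.59206134e-04]
```

Call:
carry_out --plan '[[[0,0,-0.03,0,0,0,1],[0,0,-0.055,0,0,0,1],[0,0,-0.072,0,0,0,1],[0,0,-0.081,0,0,0,1],[0,0,-0.081,0,0,0,1]]]'

```text
time_s: 15.9
eef_pos: [0.4119, -0.1452, 0.0094]
eef_rot: [-0.001, 0.995, 0.101, -0.001]
wrist_force: [-0.2, -0.4, -0.1]
opening: 1.001
grasp_force: 0.0
```

Call:
carry_out --plan '[[[0,0,0,0,0,0,0.5],[0,0,0,0,0,0,0.3],[0,0,0,0,0,0,0.3],[0,0,0,0,0,0,0.3],[0,0,0,0,0,0,0.3]]]'

```text
time_s: 16.32
eef_pos: [0.4138, -0.1466, 0.0119]
eef_rot: [0.001, 0.995, 0.101, 0.001]
wrist_force: [-0.0, -0.1, 7.0]
opening: 0.672
grasp_force: 64.8
```

Call:
carry_out --plan '[[[0,0,0.005,0,0,0,0.3],[0,0,0.02,0,0,0,0.3],[0,0,0.06,0,0,0,0.3],[0,0,0.1,0,0,0,0.3],[0,0,0.14,0,0,0,0.3]]]'

```text
time_s: 16.73
eef_pos: [0.4116, -0.1451, 0.1519]
eef_rot: [-0.0, 0.995, 0.101, -0.0]
wrist_force: [1.1, -0.3, -1.7]
opening: 0.668
grasp_force: 64.8
```

Call:
carry_out --plan '[[[0.01,0.015,0.01,0,0,-0.05,0.3],[0.03,0.043,0.02,0,0,-0.1,0.3],[0.05,0.072,0.03,0,0,-0.15,0.3],[0.07,0.101,0.04,0,0,-0.2,0.3],[0.09,0.13,0.04,0,0,-0.242,0.3]]]'

```text
time_s: 17.15
eef_pos: [0.5042, -0.0146, 0.1933]
eef_rot: [0.001, 1.0, -0.021, 0.002]
wrist_force: [1.5, -0.8, -0.3]
opening: 0.667
grasp_force: 64.9
```

Call:
carry_out --plan '[[[0.0285,0.0412,0,0,0,0,0.3],[0.05,0.072,0,0,0,0,0.3],[0.072,0.104,0,0,0,0,0.3],[0.084,0.122,0,0,0,0,0.3],[0.0885,0.1282,0,0,0,0,0.3]]]'

```text
time_s: 17.57
eef_pos: [0.592, 0.116, 0.1906]
eef_rot: [-0.0, 1.0, -0.018, 0.0]
wrist_force: [-0.5, -0.4, -2.0]
opening: 0.667
grasp_force: 64.8
```

Call:
carry_out --plan '[[[0,0,-0.01,0,0,0,0.3],[0,0,-0.02,0,0,0,0.3],[0,0,-0.03,0,0,0,0.3],[0,0,-0.035,0,0,0,0.3],[0,0,-0.035,0,0,0,0.3]]]'

```text
time_s: 17.98
eef_pos: [0.589, 0.1112, 0.1528]
eef_rot: [0.0, 1.0, -0.02, -0.002]
wrist_force: [0.2, -0.2, -1.2]
opening: 0.666
grasp_force: 64.8
```

Run:
```python
from h import *
o=get_obs();print(o["eef_pos"],o["eef_rot"],o["wrist_force"])
for n in("top","scene"):
    c=camera(n);P=pts(c); print(n,[r for r in rects(P,.165,.20,(.4,.67,.0,.25)) if r[6]>60]); save(c,n+"3.png")
```

```text
[0.58899457 0.11122191 0.15284987] [ 1.09907533e-04  9.99788012e-01 -2.04749328e-02 -2.16715252e-03] [ 0.22738101 -0.18150404 -1.24986816]
top [(577.4, 115.2, 66.2, 13.5, np.float64(1.547), 182.8, np.int32(82))]
scene [(598.0, 110.2, 96.1, 83.3, np.float64(-0.3), 184.6, np.int32(595))]
```

View pics/scene3.png

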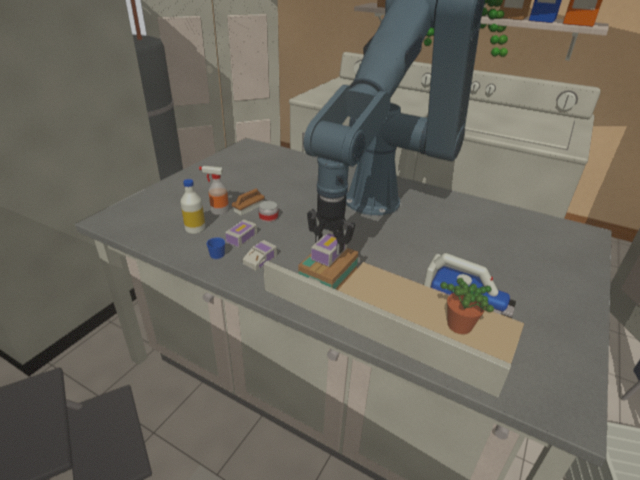

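The scene view shows carton b held at (325,247), level above the column at (330,265).

Call:
carry_out --plan '[[[0,0,-0.004,0,0,0,0.3],[0,0,-0.008,0,0,0,0.3],[0,0,-0.01,0,0,0,0.3],[0,0,-0.011,0,0,0,0.3],[0,0,-0.011,0,0,0,0.3]]]'

```text
time_s: 18.5
eef_pos: [0.5907, 0.1125, 0.1439]
eef_rot: [0.0, 1.0, -0.02, -0.0]
wrist_force: [-0.3, 0.0, -1.6]
opening: 0.672
grasp_force: 64.8
```

Call:
carry_out --plan '[[[0,0,-0.001,0,0,0,0.3],[0,0,-0.002,0,0,0,0.3],[0,0,-0.003,0,0,0,0.3],[0,0,-0.003,0,0,0,0.3],[0,0,-0.003,0,0,0,0.3]]]'

```text
time_s: 18.92
eef_pos: [0.5912, 0.1126, 0.142]
eef_rot: [0.0, 1.0, -0.02, 0.0]
wrist_force: [-3.0, -0.1, 4.1]
opening: 0.668
grasp_force: 65.4
```

Call:
carry_out --plan '[[[0,0,0,0,0,0,0.8],[0,0,0,0,0,0,1],[0,0,0,0,0,0,1],[0,0,0,0,0,0,1],[0,0,0.01,0,0,0,1]]]'

```text
time_s: 19.33
eef_pos: [0.5894, 0.1124, 0.1493]
eef_rot: [0.0, 1.0, -0.02, -0.002]
wrist_force: [-0.8, 0.2, -0.4]
opening: 1.001
grasp_force: 0.0
```

Call:
carry_out --plan '[[[0,0,0.02,0,0,0,1],[0,0,0.04,0,0,0,1],[0,0,0.07,0,0,0,1],[-0.01,-0.03,0.1,0,0,0,1],[-0.02,-0.06,0.1,0,0,0,1]]]'

```text
time_s: 19.75
eef_pos: [0.574, 0.053, 0.2587]
eef_rot: [0.0, 1.0, -0.018, 0.005]
wrist_force: [0.8, -0.8, -0.1]
opening: 0.997
grasp_force: 0.0
```

Call:
carry_out --plan '[[[-0.01,-0.038,0,0,0,0,1],[-0.02,-0.075,0,0,0,0,1],[-0.03,-0.11,0,0,0,0,1],[-0.03,-0.15,0,0,0,0,1],[-0.03,-0.18,0,0,0,0,1]]]'

```text
time_s: 20.17
eef_pos: [0.5404, -0.1302, 0.2525]
eef_rot: [0.001, 1.0, -0.02, 0.001]
wrist_force: [0.8, 0.3, 0.2]
opening: 0.998
grasp_force: 0.0
```

Run:
```python
from h import *
o=get_obs();print(o["eef_pos"],o["eef_rot"])
for n in("top","scene","wrist"):
    P=pts(camera(n)); print(n,[r for r in rects(P,.163,.185,(.4,.67,.0,.25)) if r[6]>60]);print(rects(P,.122,.142,(.4,.7,.0,.35)))
    print([r for r in rects(P,.034,.05,(.35,.66,-.35,-.1)) if r[6]>150])
```

```text
[ 0.54038511 -0.13022882  0.25252408] [ 6.27167888e-04  9.99798024e-01 -2.00765730e-02  6.70878670e-04]
top [(589.3, 112.0, 101.4, 58.1, np.float64(-0.054), 171.6, np.int32(640))]
[(590.8, 112.9, 152.7, 110.5, np.float64(-0.04), 129.6, np.int32(1008))]
[(491.1, -281.4, 100.8, 59.3, np.float64(-0.037), 41.5, np.int32(546))]
scene [(590.3, 112.5, 104.4, 60.6, np.float64(-0.031), 172.9, np.int32(531))]
[(593.1, 112.9, 152.6, 112.3, np.float64(-0.044), 131.0, np.int32(792))]
[(492.6, -280.9, 105.4, 64.0, np.float64(-0.028), 42.9, np.int32(339)), (550.9, -148.6, 82.3, 66.3, np.float64(-0.004), 42.2, np.int32(290))]
wrist [(570.9, 85.5, 65.1, 11.3, np.float64(-0.157), 168.5, np.int32(1214))]
[(591.3, 97.3, 149.8, 81.3, np.float64(-0.046), 129.6, np.int32(11176))]
[(615.7, -296.0, 58.5, 43.1, np.float64(0.119), 44.4, np.int32(869)), (614.0, -265.9, 48.3, 14.4, np.float64(0.039), 47.0, np.int32(258)), (553.7, -150.1, 79.9, 58.5, np.float64(-0.122), 41.5, np.int32(3491)), (492.9, -280.7, 100.9, 59.1, np.float64(-0.026), 41.8, np.int32(4759))]
```

Call:
carry_out --plan '[[[-0.01,-0.035,0,0,0,0.018,1],[-0.022,-0.07,0,0,0,0.018,1],[-0.034,-0.108,-0.01,0,0,0.018,1],[-0.0437,-0.139,-0.03,0,0,0.018,1],[-0.0483,-0.154,-0.06,0,0,0.018,1]]]'

```text
time_s: 20.73
eef_pos: [0.4937, -0.2851, 0.1942]
eef_rot: [0.003, 1.0, -0.011, 0.003]
wrist_force: [0.2, -0.7, 0.7]
opening: 1.002
grasp_force: 0.0
```

Call:
carry_out --plan '[[[0,0,-0.04,0,0,0,1],[0,0,-0.08,0,0,0,1],[0,0,-0.1,0,0,0,1],[0,0,-0.1,0,0,0,1],[0,0,-0.1,0,0,0,1]]]'

```text
time_s: 21.15
eef_pos: [0.4926, -0.28, 0.0909]
eef_rot: [-0.001, 1.0, -0.01, -0.001]
wrist_force: [0.0, 0.2, 0.0]
opening: 1.001
grasp_force: 0.0
```

Run:
```python
from h import *
P=pts(camera("wrist"));print([r for r in rects(P,.034,.05,(.35,.66,-.35,-.1)) if r[6]>150])
o=get_obs();print(o["eef_pos"],o["eef_rot"])
```

```text
[(609.4, -288.4, 58.9, 48.4, np.float64(1.546), 47.7, np.int32(2496)), (553.1, -150.5, 80.0, 59.5, np.float64(-0.13), 41.4, np.int32(13156)), (492.8, -281.0, 100.5, 58.1, np.float64(-0.024), 41.7, np.int32(14834))]
[ 0.49376358 -0.28118973  0.0926915 ] [ 3.66119976e-04  9.99949923e-01 -9.98431385e-03  5.76028158e-04]
```

Call:
carry_out --plan '[[[0,0,-0.03,0,0,0,1],[0,0,-0.055,0,0,0,1],[0,0,-0.072,0,0,0,1],[0,0,-0.079,0,0,0,1],[0,0,-0.079,0,0,0,1]]]'

```text
time_s: 21.62
eef_pos: [0.4932, -0.2814, 0.0129]
eef_rot: [0.0, 1.0, -0.01, 0.0]
wrist_force: [0.1, -0.2, 0.2]
opening: 0.999
grasp_force: 0.0
```

Call:
carry_out --plan '[[[0,0,0,0,0,0,0.5],[0,0,0,0,0,0,0.3],[0,0,0,0,0,0,0.3],[0,0,0,0,0,0,0.3],[0,0,0,0,0,0,0.3]]]'

```text
time_s: 22.03
eef_pos: [0.4943, -0.2827, 0.0148]
eef_rot: [0.001, 1.0, -0.011, 0.002]
wrist_force: [-0.3, 1.8, 6.2]
opening: 0.666
grasp_force: 65.8
```

Call:
carry_out --plan '[[[0,0,0.005,0,0,0,0.3],[0,0,0.02,0,0,0,0.3],[0,0,0.06,0,0,0,0.3],[0,0,0.1,0,0,0,0.3],[0,0,0.14,0,0,0,0.3]]]'

```text
time_s: 22.45
eef_pos: [0.492, -0.281, 0.1539]
eef_rot: [-0.0, 1.0, -0.011, -0.0]
wrist_force: [1.0, -0.9, -2.3]
opening: 0.667
grasp_force: 65.0
```

Call:
carry_out --plan '[[[0,0,0.03,0,0,0,0.3],[0,0,0.055,0,0,0,0.3],[0,0,0.074,0,0,0,0.3],[0,0,0.08,0,0,0,0.3],[0,0,0.08,0,0,0,0.3]]]'

```text
time_s: 22.87
eef_pos: [0.4934, -0.2822, 0.2346]
eef_rot: [0.001, 1.0, -0.011, 0.002]
wrist_force: [0.2, -0.1, -2.3]
opening: 0.661
grasp_force: 65.2
```

Call:
carry_out --plan '[[[0.004,0.016,0,0,0,0,0.3],[0.011,0.045,0,0,0,0,0.3],[0.019,0.078,0,0,0,0,0.3],[0.027,0.11,0,0,0,-0.018,0.3],[0.035,0.142,0,0,0,-0.018,0.3]]]'

```text
time_s: 23.28
eef_pos: [0.5265, -0.1377, 0.2299]
eef_rot: [-0.001, 1.0, -0.02, -0.002]
wrist_force: [0.4, -0.1, -1.1]
opening: 0.665
grasp_force: 65.1
```

Call:
carry_out --plan '[[[0.008,0.032,0,0,0,0,0.3],[0.016,0.064,0,0,0,0,0.3],[0.024,0.096,0,0,0,0,0.3],[0.032,0.128,0,0,0,0,0.3],[0.04,0.16,0,0,0,0,0.3]]]'

```text
time_s: 23.7
eef_pos: [0.5665, 0.0223, 0.2299]
eef_rot: [-0.0, 1.0, -0.02, -0.002]
wrist_force: [-0.5, -0.2, -2.2]
opening: 0.67
grasp_force: 65.1
```

Call:
carry_out --plan '[[[0.008,0.032,0,0,0,0,0.3],[0.014,0.06,0,0,0,0,0.3],[0.019,0.08,0,0,0,0,0.3],[0.0228,0.0914,0,0,0,0,0.3],[0.0228,0.0914,-0.01,0,0,0,0.3]]]'

```text
time_s: 24.12
eef_pos: [0.5911, 0.114, 0.2222]
eef_rot: [-0.0, 1.0, -0.018, 0.001]
wrist_force: [0.6, 0.1, -2.6]
opening: 0.668
grasp_force: 65.2
```

Call:
carry_out --plan '[[[0,0,-0.01,0,0,0,0.3],[0,0,-0.018,0,0,0,0.3],[0,0,-0.024,0,0,0,0.3],[0,0,-0.029,0,0,0,0.3],[0,0,-0.031,0,0,0,0.3]]]'

```text
time_s: 24.53
eef_pos: [0.5898, 0.1109, 0.1899]
eef_rot: [0.0, 1.0, -0.02, -0.001]
wrist_force: [0.8, -0.1, -1.2]
opening: 0.663
grasp_force: 65.3
```

Call:
carry_out --plan '[[[0,0,-0.003,0,0,0,0.3],[0,0,-0.006,0,0,0,0.3],[0,0,-0.007,0,0,0,0.3],[0,0,-0.007,0,0,0,0.3],[0,0,-0.007,0,0,0,0.3]]]'

```text
time_s: 24.95
eef_pos: [0.5912, 0.1114, 0.1868]
eef_rot: [0.0, 1.0, -0.02, 0.001]
wrist_force: [-4.0, -1.5, 7.9]
opening: 0.666
grasp_force: 66.3
```

Contact; release, retreat and check.

Call:
carry_out --plan '[[[0,0,0,0,0,0,0.8],[0,0,0,0,0,0,1],[0,0,0,0,0,0,1],[0,0,0,0,0,0,1],[0,0,0.01,0,0,0,1]]]'

```text
time_s: 25.37
eef_pos: [0.589, 0.1118, 0.1923]
eef_rot: [-0.0, 1.0, -0.02, -0.002]
wrist_force: [-0.2, -0.8, -1.1]
opening: 1.002
grasp_force: 0.0
```

Call:
carry_out --plan '[[[0,0,0.02,0,0,0,1],[0,0,0.04,0,0,0,1],[0,0,0.07,0,0,0,1],[-0.01,-0.03,0.1,0,0,0,1],[-0.02,-0.06,0.1,0,0,0,1]]]'

```text
time_s: 25.78
eef_pos: [0.5731, 0.0524, 0.3017]
eef_rot: [0.0, 1.0, -0.018, 0.005]
wrist_force: [0.4, -1.5, 0.9]
opening: 1.001
grasp_force: 0.0
```

Call:
carry_out --plan '[[[-0.01,-0.038,0,0,0,0,1],[-0.02,-0.075,0,0,0,0,1],[-0.03,-0.11,0,0,0,0,1],[-0.04,-0.15,0,0,0,0,1],[-0.04,-0.15,0,0,0,0,1]]]'

```text
time_s: 26.2
eef_pos: [0.5291, -0.1044, 0.2951]
eef_rot: [0.002, 1.0, -0.023, 0.0]
wrist_force: [1.0, 0.8, 0.4]
opening: 0.995
grasp_force: 0.0
```

Run:
```python
from h import *
for n in("top","scene","wrist"):
    c=camera(n);P=pts(c); save(c,n+"4.png")
    for lo,hi in((.205,.225),(.163,.185),(.122,.142)): print(n,[r for r in rects(P,lo,hi,(.4,.67,.0,.25)) if r[6]>60])
    N=nook(P)
    for lo,hi in((.015,.06),(.08,.125),(.135,.168),(.178,.21)):
        a=(P[...,2]>lo)&(P[...,2]<hi)&(N[...,0]>-120)&(N[...,0]<-30)&(N[...,1]<-70)&(N[...,1]>-125)
        b=(P[...,2]>lo)&(P[...,2]<hi)&(N[...,1]<-35)&(N[...,1]>-75)&(N[...,0]<-105)&(N[...,0]>-170)
        print(lo,"right",np.median(N[a][:,1]) if a.sum()>50 else None,"near",np.median(N[b][:,0]) if b.sum()>20 else None)
    print([r for r in rects(P,.034,.05,(.35,.66,-.35,-.1)) if r[6]>150])
```

```text
top [(588.1, 110.6, 101.0, 58.3, np.float64(-0.025), 213.4, np.int32(673))]
top []
top [(591.0, 112.7, 153.3, 110.3, np.float64(-0.041), 129.4, np.int32(911))]
0.015 right None near -150.95555762185558
0.08 right None near -148.96056166493076
0.135 right None near -126.5756828359807
0.178 right None near -125.94054412373103
[(561.5, -146.5, 66.0, 51.8, np.float64(-0.414), 40.8, np.int32(233))]
scene [(591.4, 111.8, 104.8, 61.7, np.float64(-0.02), 214.9, np.int32(536))]
scene [(603.7, 132.2, 113.0, 52.2, np.float64(-0.556), 173.2, np.int32(239))]
scene [(592.4, 113.3, 153.5, 110.5, np.float64(-0.04), 131.0, np.int32(782))]
0.015 right None near None
0.08 right None near None
0.135 right None near None
0.178 right None near None
[(554.3, -150.7, 83.8, 63.2, np.float64(-0.129), 41.9, np.int32(294))]
wrist [(589.6, 101.2, 100.5, 42.0, np.float64(-0.065), 213.4, np.int32(7823))]
wrist [(588.7, 83.5, 101.1, 5.3, np.float64(-0.039), 175.0, np.int32(2480))]
wrist [(591.7, 113.1, 149.3, 111.7, np.float64(-0.04), 129.6, np.int32(9856))]
0.015 right -109.56678885936032 near None
0.08 right -112.14633246652069 near None
0.135 right -86.8338164216029 near None
0.178 right -87.84519011281357 near None
[(616.2, -296.4, 58.8, 44.2, np.float64(0.203), 44.4, np.int32(712)), (614.1, -265.6, 47.0, 13.9, np.float64(0.012), 45.7, np.int32(227)), (557.3, -150.7, 87.3, 58.7, np.float64(-0.126), 41.5, np.int32(2950))]
```

View pics/scene4.png

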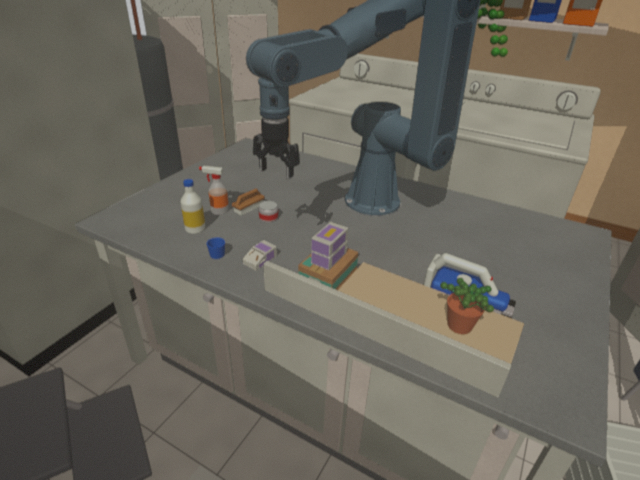

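The scene view shows the complete column at (330,255), with the cartons stacked squarely. The crushed carton at (261,253) and the bystanders have not moved. All measured offsets are within about 3 mm, so I am handing in.

```bash
python3 -c "
from bench import hand_in; print(hand_in())"
```

```text
the job is handed in; nothing more can be done
None
```

The column is built and the job is handed in: by camera measurement every offset in it was within about 3 mm, and the crushed carton and bystanders looked undisturbed; the hand-in call returned no verdict.

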